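# Switch on the circuit that is still off under its guard

## Task

The box on the bench feeds three machines through guarded toggle switches: two levers are already on (leaning away from the robot, towards the guard's hinge), one is still off (leaning towards the robot). Switch that one on: lift its guard with the back of the fingers and keep it up while a fingertip pushes the lever over, then draw out so that the guard drops shut again. Leave the other two switches as they are and the things around the box where they stand.

Things in the scene. Friction and masses are not known exactly. Their poses are not given: they have to be found in the camera images.
- box: grey sheet-steel switch box bolted to the bench, 160 (x) by 310 (y) by 70 mm high, top flat and level. Origin: centre of its underside, on the bench. Its x axis points away from the robot, towards its back; z is up. Its place and its yaw (up to 0.3 rad) vary.
- switch_a: one of three alike guarded toggle switches in a row, 96 mm apart, on the box top; which place it has varies. Origin on the box top under the lever's pivot; x points to the guard's hinge (away from the robot), y along the row, z up. Base plate to z 3 mm. Two fixed steel cheeks, x -18 to 14 mm, up to z 31 mm, 58 mm clear between them; front (-x) open. Nut and bushing, 21 mm wide, up to z 9 mm.
- guard_a (a joint): hinged guard of switch_a: clear L-shaped cover 64 mm wide, 3 mm thick: back wall up from the hinge, flat top (underside z 32 mm) forward over the lever to a black lip. Value in rad: 0 shut; grows as the lip goes up and back; stop at 1.1. Never stays open: weight and a light spring shut it, and it rests on whatever is under it; some 0.5 N at the lip lifts it.
- hinge_a (a point): middle of guard_a's hinge line, which runs along y; in the switch's frame at x 17, z 14 mm.
- lip_a (a point): middle of the front edge of guard_a's black lip, which flares up at 0.45 rad from the end of the guard's flat top (x -16 mm); moves with the guard. Shut, it is at x -25, z 38 mm of the switch's frame; the lip is 3.5 mm thick.
- lever_a (a joint): black toggle lever of switch_a, 20 mm long from its pivot (x 0, z 9 mm of the switch's frame), 7 mm thick at the root, 11 mm near the end. Value in rad: 0 off, leaning 0.4 rad towards the robot (-x); 0.8 on, leaning 0.4 rad to the hinge (+x). Past its middle (0.4) it snaps over to the nearer end; a push of some 3 N moves it, more if rubbed along its length. Top below z 30 mm. Starts off.
- switch_b: another such switch, same build, origin and axes as switch_a.
- guard_b (a joint): guard of switch_b, as guard_a.
- hinge_b (a point): middle of guard_b's hinge line, which runs along y; in the switch's frame at x 17, z 14 mm.
- lip_b (a point): middle of the front edge of guard_b's black lip, which flares up at 0.45 rad from the end of the guard's flat top (x -16 mm); moves with the guard. Shut, it is at x -25, z 38 mm of the switch's frame; the lip is 3.5 mm thick.
- lever_b (a joint): lever of switch_b, as lever_a, but starts on.
- switch_c: another such switch, same build, origin and axes as switch_a.
- guard_c (a joint): guard of switch_c, as guard_a.
- hinge_c (a point): middle of guard_c's hinge line, which runs along y; in the switch's frame at x 17, z 14 mm.
- lip_c (a point): middle of the front edge of guard_c's black lip, which flares up at 0.45 rad from the end of the guard's flat top (x -16 mm); moves with the guard. Shut, it is at x -25, z 38 mm of the switch's frame; the lip is 3.5 mm thick.
- lever_c (a joint): lever of switch_c, as lever_a, but starts on.
- glue: white glue bottle with black cap, 56 mm across, 150 mm tall, standing on the bench right of the box; origin at its foot. Bystander.
- tape: grey tape measure, 75 by 36 by 64 mm, standing on the bench left of the box; origin under its centre. Bystander.
- square: try square lying on the bench at the left, beyond the tape: wooden stock 115 mm, steel blade 150 mm; origin under the stock's centre. Bystander.
- brush: bench brush lying on the bench at the right, beyond the glue; origin under its middle. Bystander.

How it is judged:
On the way, in this order (a step that is already met when the one before it is completed fails the run):
1. the guard of the switch that is off is lifted, its lever still off (value of joint guard_a above 0.2 rad and value of joint lever_a below 0.2 rad), for 0.1 s.
2. the lever is on while the guard is still held up (value of joint lever_a above 0.65 rad and value of joint guard_a above 0.15 rad), for 0.1 s.
3. the guard has dropped shut over the lever (value of joint guard_a below 0.06 rad and value of joint lever_a above 0.65 rad), for 0.2 s.
At the end, for the whole second after the job is handed in: All three levers on (above 0.65 rad), all three guards shut (below 0.06 rad), and the glue, tape measure, square and brush within 20 mm of where they stood (all of step 3 and value of joint each of lever_b, lever_c above 0.65 rad and value of joint each of guard_b, guard_c below 0.06 rad and distance of each of glue, tape, square, brush from where it was at the start of the episode below 0.02 m); the robot touches nothing.
It fails at once if a switch that was already on is flipped or its guard opened (over 0.3 rad) (value of joint any of lever_b, lever_c below 0.4 rad or value of joint any of guard_b, guard_c above 0.3 rad).
It fails at once if a thing standing around the box is lifted, carried or pushed more than 20 mm (distance of any of glue, tape, square, brush from where it was at the start of the episode above 0.02 m).
It also fails if it takes over 42 s, if anything falls off the work surface, if the arm or the gripper's body presses on something with over 40 N, if the wrist force passes 120 N, or if a joint passes its speed limit or range.

## Robot

A 6-joint arm with a two-finger parallel gripper is mounted at the origin on the work surface. World frame = base frame: x ahead of the robot, y to its left, z up, the work surface at z = 0. Lengths are in m, angles in rad, forces in N, time in s.
With the tool pointing down it reaches from about 0.375 to 0.975 m from the base axis. Payload 3.8 kg.
Tool frame: the origin (TCP) lies midway between the tips of the shut fingers; the grasp point (between the pads) lies 19 mm behind it; z points along the fingers, y is the line along which they close (so a half turn about z gives the same grasp; the last joint's range is limited). The gripper opens to 85 mm and grips with 20 to 120 N. Pads are 22 mm wide; open, the fingers measure 114 mm over their backs; the gripper's body (76 mm by 85 mm) begins 54 mm behind the grasp point. The pads swing forward as they close: fully open they stand 13 mm farther back than shut.
Start: joints at [1.279, 0.264, 1.604, -0, 1.274, -0.037], TCP at [0.17, 0.653, 0.231] pointing down, gripper open.
Joint ranges: [-2.63, 2.63], [-0.94, 2.18], [0.31, 2.57], [-1.31, 4.45], [0, 2.66], [-2.55, 2.55]. Speed limits (rad/s): [2.57, 2.57, 3.14, 3.14, 3.14, 3.14].

## Interface

Orientations are given as a rotation vector (axis times angle).
In Python, from workcell import bot gives the robot as it stands.
- The arm moves only by the tool step_arm, never from a script. Its argument "motion" is a list of rows, each a list of 5 numbers: the finger opening in cm, from 0 to 8.54, then the shift along the tool's x, y, z in cm, then the turn about the tool's z in degrees. In form: [[claw, dx, dy, dz, twist], ...]. A call has 1 to 20 rows; each row is the pose to reach, as a shift and turn from the pose commanded when the call began, along the tool's axes at that moment; what a row does not reach only later rows make up. A row lasts 1/10 s, in which the tool goes at most 50 mm and 8.59 degrees, less where a joint would pass 70% of its speed; a pose out of reach is approached as far as the arm can. A call with a gripper value outside its range is refused whole. The fingers move at their own pace and stop on an object; "force" is the grip in N (left out, the last holds). Time passes only in rows, so rows that repeat a pose let the fingers close. It gives the time, the measured TCP pose, the force, the opening and the grip force at its end, in the units of the state.
- bot.read_state(): the state, without advancing time (a new reading comes with each control period).
- bot.read_camera(name): name is "side" or "top"; returns (picture, depth): 420x560x3 uint8, red, green, blue; 420x560 float32, m along the optical axis (not along the pixel's ray), 0 where there is no reading.
- bot.calibration(name): a dict with "mtx" (3x3 intrinsics, pixels), "origin" and "orientation" of the camera in the world. Camera axes: x right, y up, looking along -z (the intrinsics and any distortion apply to the point x, -y, -z); pixel columns grow to the right and rows downward; lengths in m; the calibration is good to about 2 mm. A picture is of the moment at which its call begins. calibration takes no time and is no camera call.
- bot.finish_job(): hands the job in; it is judged then, once.
The state is a dict: "time": time; "q": joint angles; "joint_vel": joint speeds; "joint_torque": joint torques, N m; "tool_pos": TCP position; "tcp_rot": TCP orientation; "wrist_force": force on the tool from outside, world axes, zero at the start; "torque": the same for the moment, N m; "width": opening from 0.0 (shut) to 1.0 (fully open); "grip_force": force on a finger pad.
Only numpy, scipy, OpenCV 4.12 (cv2) and the standard library are available. Lean on these libraries where they do the work, as an engineer would, in place of code of your own. Each camera call takes 0.05 s, during which the arm holds its last target. There are 200 camera calls.

## Working session

There is one attempt and no reset: what is moved stays moved. The work goes in short steps, Python scripts to look and compute and a tool call to move; the robot and the scene stay as the last step left them, time stands still between calls to the robot, and variables do not carry over. Pictures are saved under pics/ and viewed, at most 10 in all, crops included, and the job is handed in when it is done.

Besides the shell and the picture viewer there is one more tool, called after "Emit:" by a JSON object that holds its "method" and its "body", one argument or row to a line. step_arm: Moves the arm, as the interface text tells. Its arguments: {"type":"object","properties":{"motion":{"type":"array","items":{"type":"array","items":{"type":"number"}}},"force":{"type":"number"}},"required":["motion"]}

```bash
mkdir -p pics; python3 - <<'E'
from workcell import bot
import cv2,numpy as np
for n in("top","side"):
    p,d=bot.read_camera(n); np.savez(f"pics/{n}0.npz",p=p,d=d)
    cv2.imwrite(f"pics/{n}0.png",p[...,::-1]); c=bot.calibration(n); print(n,c)
print(bot.read_state())
E
```

```text
top {'mtx': array([[395.76828052,   0.        , 283.16226155],
       [  0.        , 395.76828052, 210.09772454],
       [  0.        ,   0.        ,   1.        ]]), 'origin': array([0.38118316, 0.01288775, 1.07141531]), 'orientation': array([ 0.12660402, -0.13484787, -1.57672619])}
side {'mtx': array([[517.3969968 ,   0.        , 286.06400723],
       [  0.        , 517.3969968 , 219.79968341],
       [  0.        ,   0.        ,   1.        ]]), 'origin': array([0.41775205, 0.89059557, 0.94104861]), 'orientation': array([ 0.1100136 , -1.19054325, -2.75565799])}
{'time': 0.1, 'q': array([ 1.27909737e+00,  2.64702338e-01,  1.60526139e+00,  1.37147813e-05,
        1.27368616e+00, -3.69267642e-02]), 'joint_vel': array([ 1.13451949e-04, -1.02587257e-03, -3.77632748e-03,  1.42269370e-03,
        7.49405380e-05, -4.73636871e-04]), 'joint_torque': array([ 1.23120581e-04, -5.16702461e+01, -3.68591881e+01, -9.88206466e-05,
        6.12196309e-03, -3.75627678e-06]), 'tool_pos': array([0.16993982, 0.65256859, 0.23005705]), 'tcp_rot': array([-0.39907543, -3.11578843,  0.00318425]), 'wrist_force': array([-0.08136828,  0.14187469, -0.0178145 ]), 'torque': array([ 0.00619557,  0.03759434, -0.02979942]), 'grip_force': 0.0, 'width': 0.9965926698979162}
```

View pics/top0.png

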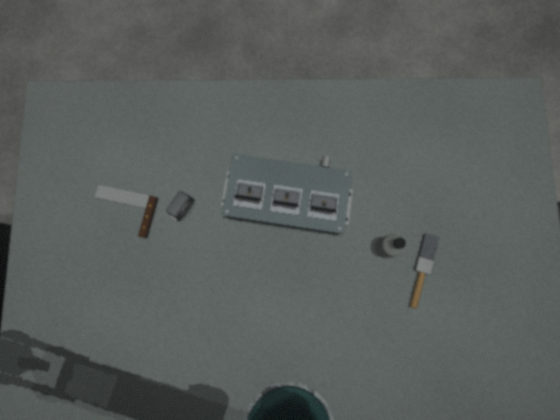

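View pics/side0.png

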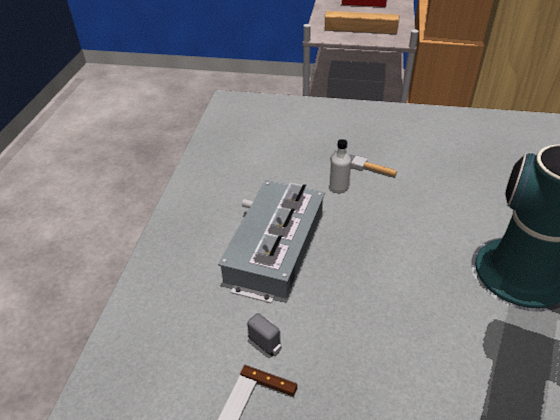

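The top view shows the box at about columns 222–352 and rows 155–233, with switches at (249,192), (287,198) and (323,205). In the side view they are at (268,248), (281,222) and (294,196). I'll enlarge both views to read the levers, and fit the box from depth.

```bash
cat > h.py <<'E'
from workcell import bot
import numpy as np,cv2
from scipy.spatial.transform import Rotation as R
def cam(n):
    c=bot.calibration(n); return c["mtx"],c["origin"],R.from_rotvec(c["orientation"]).as_matrix()
def ray(n,uv):
    K,o,M=cam(n); uv=np.atleast_2d(uv).astype(float)
    d=np.c_[(uv[:,0]-K[0,2])/K[0,0],-(uv[:,1]-K[1,2])/K[1,1],-np.ones(len(uv))]
    return o,d@M.T
def plane(n,uv,z):
    o,d=ray(n,uv); return o+d*((z-o[2])/d[:,2])[:,None]
def cloud(n,dep):
    v,u=np.mgrid[:dep.shape[0],:dep.shape[1]]
    o,d=ray(n,np.c_[u.ravel(),v.ravel()]); return (o+d*dep.reshape(-1,1)).reshape(*dep.shape,3)
def proj(n,P):
    K,o,M=cam(n); c=(np.atleast_2d(P)-o)@M
    return np.c_[K[0,0]*c[:,0]/-c[:,2]+K[0,2],-K[1,1]*c[:,1]/-c[:,2]+K[1,2]]
def load(n,k=0):
    a=np.load(f"pics/{n}{k}.npz"); return a["p"],a["d"]
E
python3 - <<'E'
from h import *
out=[]
for n,(r,c) in dict(top=((150,240),(215,365)),side=((175,305),(210,335))).items():
    p,d=load(n); X=cloud(n,d)
    g=p[r[0]:r[1],c[0]:c[1]]; g=np.clip(g*(2.2 if n=="top" else 1.2),0,255).astype(np.uint8)
    s=390/g.shape[1]; out.append(cv2.resize(g,(390,int(g.shape[0]*s)),interpolation=cv2.INTER_CUBIC))
    Y=X[r[0]:r[1],c[0]:c[1]].reshape(-1,3)
    print(n,"bench z",np.median(X[300:340,330:380,2]))
    T=Y[(Y[:,2]>.06)&(Y[:,2]<.078)]
    T=T[np.abs(T[:,2]-np.median(T[:,2]))<.006]
    (cx,cy),wh,a=cv2.minAreaRect(T[:,:2].astype(np.float32)*1000); print("box top",len(T),np.median(T[:,2]),cx,cy,wh,a)
    # white plates
    m=(p.min(2)>(105 if n=="top" else 165)); b=np.zeros_like(m); b[r[0]:r[1],c[0]:c[1]]=1
    m=(m&b).astype(np.uint8); k,l,st,ce=cv2.connectedComponentsWithStats(m)
    for i in range(1,k):
        if st[i,4]>25: print(st[i],ce[i],plane(n,ce[i],.073)[0].round(4))
h=max(o.shape[0] for o in out)
cv2.imwrite("pics/crop0.png",np.hstack([np.pad(o,((0,h-o.shape[0]),(0,0),(0,0))) for o in out])[...,::-1])
E
```

```text
top bench z -0.00037817851132671
box top 6278 0.06987957061832084 594.4183349609375 -4.4706268310546875 (316.0216979980469, 166.46633911132812) 80.8170394897461
[324 156   5  10  38] [326.18421053 160.31578947] [ 0.6796 -0.1071  0.073 ]
[221 178   7  21  64] [224.53125 188.28125] [0.6072 0.1575 0.073 ]
[233 179  33  31 305] [250.25245902 195.36065574] [0.588  0.0911 0.073 ]
[273 185  30  20 142] [290.06338028 189.76056338] [ 0.6017 -0.0116  0.073 ]
[310 190  30   9 114] [325.07017544 193.50877193] [ 0.591  -0.1017  0.073 ]
[345 195   8  30 118] [348.58474576 208.98305085] [ 0.55   -0.1608  0.073 ]
[270 205  30  10 167] [284.97005988 210.02994012] [0.5488 0.0021 0.073 ]
[307 209  30  12 171] [321.63157895 215.50292398] [ 0.5338 -0.0913  0.073 ]
side bench z -0.0006546337181048689
box top 4914 0.06974212938423263 595.8318481445312 -2.7066650390625 (320.7951965332031, 168.1898193359375) 80.87152099609375
[249 180  61  84 289] [273.18685121 219.52595156] [ 0.603  -0.0171  0.073 ]
[298 193  14  21 110] [304.69090909 202.66363636] [ 0.5346 -0.0901  0.073 ]
[242 199  11   6  45] [246.93333333 201.37777778] [ 0.681  -0.0743  0.073 ]
[286 217  15  23 128] [293.25     227.671875] [0.5501 0.0043 0.073 ]
[260 244  29  25 166] [279.31927711 256.56024096] [0.5678 0.1024 0.073 ]
[230 288  35  12 111] [248.31531532 294.07207207] [0.6153 0.2188 0.073 ]
```

View pics/crop0.png

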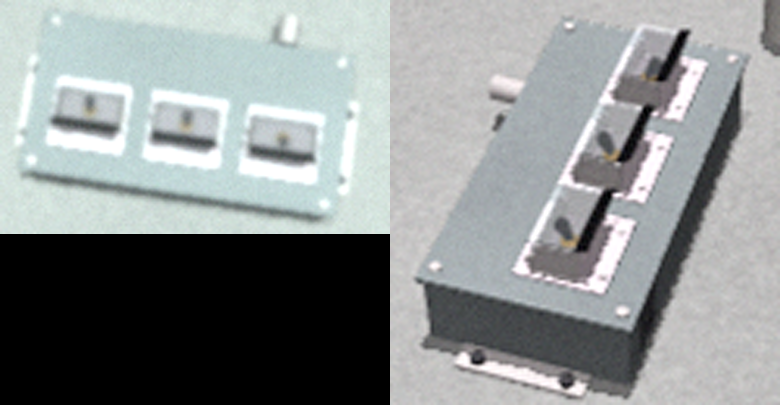

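The right-hand switch (−y end, top view (323,205)) has its lever leaning towards the robot, so it is the one that is off. The left and middle levers lean away. Next I'll measure the lips in both views.

```bash
python3 - <<'E'
from h import *
a=-np.radians(9.17); ex=np.array([np.cos(a),np.sin(a)]); ey=np.array([-ex[1],ex[0]]); C=np.array([.595,-.0035])
for n in("top","side"):
    p,d=load(n); X=cloud(n,d); q=(X[...,:2]-C); B=np.stack([q@ex,q@ey,X[...,2]],-1)*1000
    print(n)
    for yc in(96,0,-96):
        near=(np.abs(B[...,1]-yc)<42)&(np.abs(B[...,0])<50)&(B[...,2]>60)
        hi=near&(B[...,2]>97)
        P=B[hi]; print(yc,"high pts",len(P),"x",np.percentile(P[:,0],[2,50,98]).round(1),"y",np.percentile(P[:,1],[2,50,98]).round(1),"z",np.percentile(P[:,2],[2,50,98]).round(1))
        g=p.max(2); dk=(near&(g<(32 if n=="top" else 45))).astype(np.uint8)
        k,l,st,ce=cv2.connectedComponentsWithStats(dk); i=1+np.argmax(st[1:,4])
        v,u=np.nonzero(l==i)
        W=plane(n,np.c_[u,v],.107); w=(W[:,:2]-C); wx,wy=w@ex*1000,w@ey*1000
        print("  dark",st[i],"on z107: x",np.percentile(wx,[3,50,97]).round(1),"y",np.percentile(wy,[3,50,97]).round(1))
E
```

```text
top
96 high pts 442 x [-40.2 -18.7   2.3] y [ 63.9  94.6 125.7] z [101.3 104.8 109.9]Traceback (most recent call last):
  File "<stdin>", line 11, in <module>
    return _wrapfunc(a, 'argmax', axis=axis, out=out, **kwds)
    return bound(*args, **kwds)
ValueError: attempt to get argmax of an empty sequence
```

```bash
python3 - <<'E'
from h import *
a=-np.radians(9.17); ex=np.array([np.cos(a),np.sin(a)]); ey=np.array([-ex[1],ex[0]]); C=np.array([.595,-.0035])
for n in("top","side"):
    p,d=load(n); X=cloud(n,d); q=(X[...,:2]-C); B=np.stack([q@ex,q@ey,X[...,2]],-1)*1000
    for yc in(96,0,-96):
        near=(np.abs(B[...,1]-yc)<42)&(np.abs(B[...,0])<55)
        P=B[near&(B[...,2]>99)]
        print(n,yc,len(P),"x",np.percentile(P[:,0],[1,50,99]).round(1),"y",np.percentile(P[:,1],[1,50,99]).round(1),"z",np.percentile(P[:,2],[2,50,98]).round(1))
        L=P[P[:,0]<np.percentile(P[:,0],10)]; print("   lip z",np.median(L[:,2]).round(1), "front x med",np.median(L[:,0]).round(1))
        g=p.max(2)[near&(B[...,2]>104)&(B[...,0]<-25)]; print("   lip brightness",np.percentile(g,[5,50]))
s=bot.read_state(); T=R.from_rotvec(s["tcp_rot"]).as_matrix(); print(T.round(3))
Y=np.r_[ey,0]; print("twist deg to align tool y:",np.degrees(np.arctan2(Y@T[:,0],Y@T[:,1])))
for bx,by in((-90,-96),(-66,-96)):
    w=np.r_[C+bx/1e3*ex+by/1e3*ey,.2]; print(w,(T.T@(w-s["tool_pos"])*100).round(2))
E
```

```text
top 96 441 x [-40.4 -18.6   3. ] y [ 63.4  94.7 126.1] z [101.3 104.8 109.9]
   lip z 108.2 front x med -39.1
   lip brightness [36. 53.]
top 0 441 x [-40.6 -18.9   3. ] y [-32.3  -1.1  30.3] z [101.2 105.  110. ]
   lip z 108.2 front x med -38.7
   lip brightness [37.5 55. ]
top -96 446 x [-40.8 -18.9   2.7] y [-128.3  -96.6  -65.3] z [101.2 104.9 109.9]
   lip z 108.9 front x med -39.4
   lip brightness [38. 54.]
side 96 424 x [-39.7 -17.6   4. ] y [ 64.4 100.4 130.2] z [100.3 104.4 109.6]
   lip z 107.8 front x med -38.2
   lip brightness [10.5 30. ]
side 0 359 x [-39.6 -17.3   4. ] y [-30.7   4.5  34.7] z [100.2 104.7 109.5]
   lip z 108.4 front x med -38.5
   lip brightness [11. 39.]
side -96 307 x [-39.6 -17.5   3.4] y [-128.2  -92.3  -61.6] z [100.7 104.5 108.9]
   lip z 107.9 front x med -38.2
   lip brightness [10.95 43.5 ]
[[-0.968  0.252 -0.001]
 [ 0.252  0.968 -0.002]
 [ 0.    -0.002 -1.   ]]
twist deg to align tool y: 5.427618505853893
[ 0.49085124 -0.08393032  0.2       ] [-49.62 -63.18   3.13]
[ 0.51454452 -0.08775506  0.2       ] [-52.01 -62.95   3.13]
```

Lip of the off switch: box-frame x ≈ −40.5 mm, y ≈ −96 mm, z ≈ 108 mm. Approaching a point in front of and above it with the fingers shut.

Emit:
{"method": "step_arm", "body": {
  "motion": [
    [0, -49.6, -63.2, 2, -5.4],
    [0, -49.6, -63.2, 2, -5.4],
    [0, -49.6, -63.2, 2, -5.4],
    [0, -49.6, -63.2, 2, -5.4],
    [0, -49.6, -63.2, 2, -5.4],
    [0, -49.6, -63.2, 2, -5.4],
    [0, -49.6, -63.2, 2, -5.4],
    [0, -49.6, -63.2, 2, -5.4],
    [0, -49.6, -63.2, 2, -5.4],
    [0, -49.6, -63.2, 2, -5.4],
    [0, -49.6, -63.2, 2, -5.4],
    [0, -49.6, -63.2, 2, -5.4],
    [0, -49.6, -63.2, 2, -5.4],
    [0, -49.6, -63.2, 2, -5.4],
    [0, -49.6, -63.2, 2, -5.4],
    [0, -49.6, -63.2, 2, -5.4],
    [0, -49.6, -63.2, 2, -5.4],
    [0, -49.6, -63.2, 2, -5.4],
    [0, -49.6, -63.2, 2, -5.4],
    [0, -49.6, -63.2, 2, -5.4]
  ]
}}

```text
time: 2.1
tool_pos: [0.4902, -0.082, 0.211]
tcp_rot: [-0.249, -3.131, -0.001]
wrist_force: [0.2, 0.1, 0.5]
width: -0.001
grip_force: 0.0
```

Emit:
{"method": "step_arm", "body": {
  "motion": [
    [0, 0, -0.2, 4, 0],
    [0, 0, -0.2, 8, 0],
    [0, 0, -0.2, 12.4, 0],
    [0, 0, -0.2, 12.4, 0],
    [0, 0, -0.2, 12.4, 0]
  ]
}}

```text
time: 2.6
tool_pos: [0.4897, -0.0842, 0.0872]
tcp_rot: [-0.249, -3.13, -0.001]
wrist_force: [0.4, -0.0, 0.2]
width: -0.003
grip_force: 0.0
```

```bash
cat > look.py <<'E'
import sys
from h import *
k=sys.argv[1]
a=-np.radians(9.17); ex=np.array([np.cos(a),np.sin(a)]); ey=np.array([-ex[1],ex[0]]); C=np.array([.595,-.0035])
O=C-.0155*ex-.096*ey   # switch_a origin
s=bot.read_state(); T=R.from_rotvec(s["tcp_rot"]).as_matrix()
q=s["tool_pos"][:2]-O; print("t",s["time"],"tcp in switch frame mm",q@ex*1e3,q@ey*1e3,(s["tool_pos"][2]-.07)*1e3,"F",s["wrist_force"].round(1),"tooly err deg",np.degrees(np.arcsin(np.r_[ex,0]@T[:,1])))
p,d=bot.read_camera("side"); np.savez(f"pics/side{k}.npz",p=p,d=d)
X=cloud("side",d); w=X[...,:2]-O; B=np.stack([w@ex,w@ey,X[...,2]-.07],-1)*1e3
sl=(np.abs(B[...,1]-q@ey*1e3)<25)&(np.abs(B[...,0]-q@ex*1e3)<30)
for z0 in range(10,70,8):
    m=sl&(B[...,2]>z0)&(B[...,2]<z0+8)
    if m.sum()>3: print(z0,m.sum(),"x",np.percentile(B[m][:,0],[2,98]).round(1),"y",np.percentile(B[m][:,1],[2,98]).round(1))
u,v=proj("side",np.r_[O,.1])[0].astype(int)
c=p[max(v-75,0):v+60,max(u-60,0):u+90]; cv2.imwrite(f"pics/c{k}.png",cv2.resize(c,None,fx=4,fy=4,interpolation=cv2.INTER_CUBIC)[...,::-1])
E
python3 look.py 1
```

```text
t 2.6 tcp in switch frame mm -75.60269638768784 -0.40924598649276156 17.24797483058406 F [ 0.4 -0.   0.2] tooly err deg -0.07584267018401752
10 4 x [-78.5 -66.5] y [3.7 5.9]
18 12 x [-86.8 -66.3] y [-1.8 12. ]
26 23 x [-86.7 -65.8] y [-4.4 15.3]
34 23 x [-86.6 -65. ] y [-3.2 14.4]
42 17 x [-86.6 -70.5] y [ 2.2 15.2]
50 4 x [-87.4 -86.1] y [-4.6  7.7]
58 13 x [-88.9 -79.7] y [-22.8  20.7]
66 6 x [-87.3 -80.2] y [ 5.6 14.5]
```

View pics/c1.png

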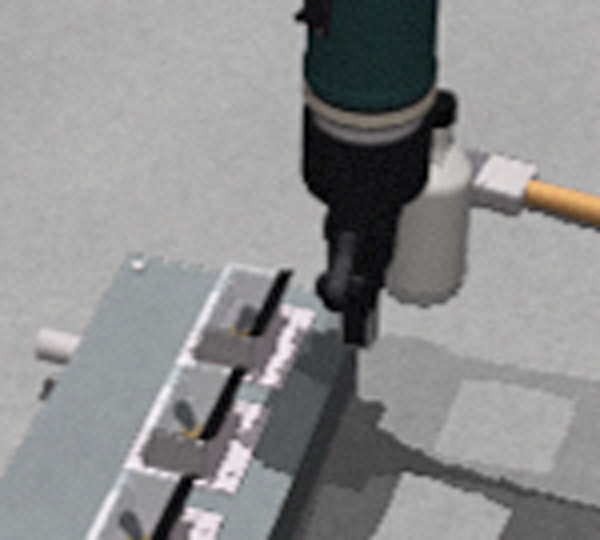

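The crop shows the shut fingers in front of the right switch, with their front about 10.5 mm ahead of the TCP. The black lip is at crop (270,300) and still shut. Now in under the lip, stopping short of the lever.

Emit:
{"method": "step_arm", "body": {
  "motion": [
    [0, -1.5, 0, 0, 0],
    [0, -3, 0, 0, 0],
    [0, -3.8, 0, 0, 0],
    [0, -4.3, 0, 0, 0],
    [0, -4.7, 0, 0, 0],
    [0, -5.0, 0, 0, 0],
    [0, -5.1, 0, 0, 0],
    [0, -5.1, 0, 0, 0],
    [0, -5.1, 0, 0, 0]
  ]
}}

```text
time: 3.55
tool_pos: [0.5289, -0.0914, 0.088]
tcp_rot: [-0.248, -3.106, -0.003]
wrist_force: [-36.8, 4.7, 27.8]
width: 0.0
grip_force: 18.5
```

```bash
python3 look.py 2
```

```text
t 3.55 tcp in switch frame mm -35.78496169177236 -1.3392126579307093 18.029156318944707 F [-36.8   4.7  27.8] tooly err deg -0.023632576586244593
18 11 x [-46.5 -27.6] y [-9.5  8.7]
26 50 x [-46.7  -6.1] y [-9.  18.8]
34 54 x [-46.2  -6.8] y [-8.4 22.9]
42 21 x [-46.1 -28.8] y [-8.2 14.2]
50 5 x [-46.  -30.1] y [-9.2 11.8]
58 9 x [-48.1 -45.6] y [-17.4  12. ]
66 18 x [-47.9 -35.3] y [-21.5  21.3]
```

View pics/c2.png

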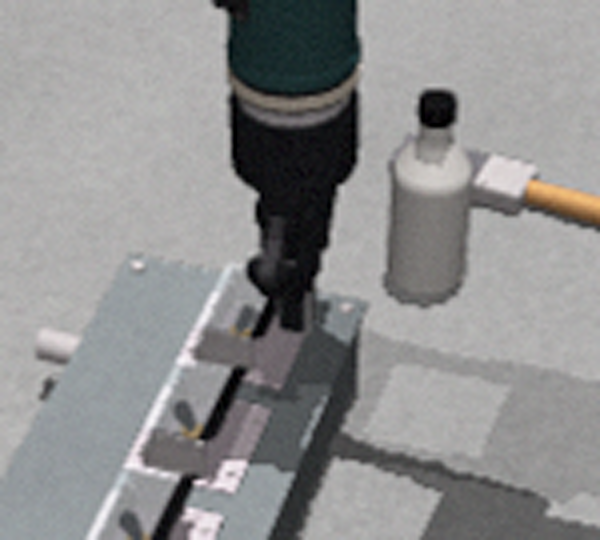

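The lip jammed: friction on the vertical finger locks the guard (37 N back, 28 N up on the tool), and it stays shut. I'll back off, dip the tip low in front, then push in while rising so that friction carries the lip up.

Emit:
{"method": "step_arm", "body": {
  "motion": [
    [0, 1.0, 0, 0, 0],
    [0, 1.8, 0, 0, 0],
    [0, 1.8, 0, 0.6, 0],
    [0, 1.8, 0, 1.1, 0],
    [0, 1.8, 0, 1.1, 0]
  ]
}}

```text
time: 4.1
tool_pos: [0.5233, -0.0906, 0.0757]
tcp_rot: [-0.252, -3.131, -0.0]
wrist_force: [-0.1, 0.3, 0.1]
width: 0.001
grip_force: 0.0
```

```bash
python3 look.py 3
```

```text
t 4.1 tcp in switch frame mm -41.44234212456434 -1.4533363790608205 5.720561512493755 F [-0.1  0.3  0.1] tooly err deg 0.02379965966139757
10 21 x [-53.1 -31.6] y [-7.4 12.7]
18 22 x [-52.8 -33.8] y [-7.1 12.4]
26 27 x [-52.9 -12.1] y [-4.3 21.1]
34 30 x [-52.5 -12.4] y [-6.  21.9]
42 6 x [-54.2 -51.5] y [-10.6  11.4]
50 13 x [-54.3 -42.7] y [-25.   19.9]
58 6 x [-53.4 -48.6] y [10.  14.5]
66 18 x [-58.1 -31.5] y [-9.4 16.2]
```

Emit:
{"method": "step_arm", "body": {
  "motion": [
    [0, -0.5, 0, 0, 0],
    [0, -0.65, 0, -0.3, 0],
    [0, -0.8, 0, -0.6, 0],
    [0, -0.95, 0, -0.9, 0],
    [0, -1.1, 0, -1.15, 0],
    [0, -1.25, 0, -1.4, 0],
    [0, -1.4, 0, -1.6, 0],
    [0, -1.55, 0, -1.75, 0],
    [0, -1.65, 0, -1.85, 0],
    [0, -1.65, 0, -1.85, 0],
    [0, -1.65, 0, -1.85, 0]
  ]
}}

```text
time: 5.25
tool_pos: [0.5393, -0.0933, 0.0947]
tcp_rot: [-0.252, -3.131, -0.0]
wrist_force: [-1.3, 0.8, 0.5]
width: 0.0
grip_force: 0.2
```

```bash
python3 look.py 4
```

```text
t 5.25 tcp in switch frame mm -25.196249537649265 -1.4988721468151152 24.72582119174091 F [-1.3  0.8  0.5] tooly err deg 0.027993318752571408
10 10 x [-6.9  3.6] y [-21.1   7.4]
18 14 x [-32.8  -3.1] y [-1.   6.6]
26 15 x [-35.6  -7.2] y [-11.4  11.4]
34 30 x [-36.3   4.4] y [-8.3 14.3]
42 51 x [-36.4   3.4] y [-5.7 23. ]
50 28 x [-36.6 -10.2] y [-7.2 20.5]
66 11 x [-38.1 -28.8] y [-22.1  11.8]
```

View pics/c4.png

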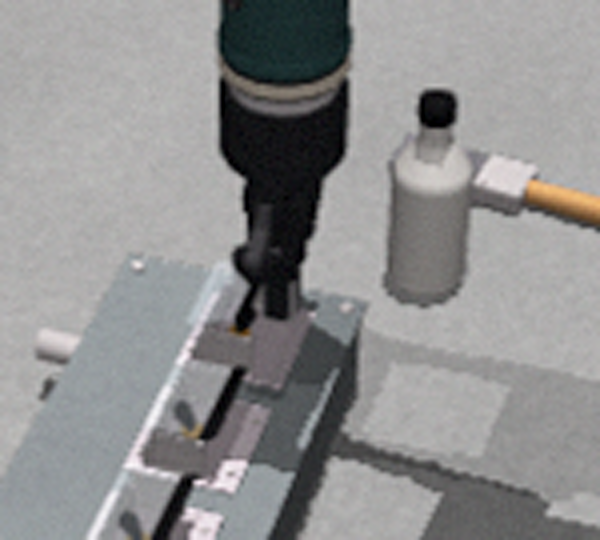

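The guard is up (the lip has tilted back at crop (250,270)) at only 1.3 N. Lowering the tip slightly for a better bite on the lever.

Emit:
{"method": "step_arm", "body": {
  "motion": [
    [0, 0, 0, 0.2, 0],
    [0, 0, 0, 0.4, 0],
    [0, 0, 0, 0.6, 0],
    [0, 0, 0, 0.6, 0]
  ]
}}

```text
time: 5.7
tool_pos: [0.5389, -0.0932, 0.0882]
tcp_rot: [-0.252, -3.13, -0.0]
wrist_force: [-1.2, 0.1, 0.0]
width: 0.001
grip_force: 0.4
```

Emit:
{"method": "step_arm", "body": {
  "motion": [
    [0, -0.25, 0, 0, 0],
    [0, -0.5, 0, 0, 0],
    [0, -0.75, 0, 0, 0],
    [0, -1.0, 0, 0, 0],
    [0, -1.2, 0, 0, 0],
    [0, -1.35, 0, 0, 0],
    [0, -1.35, 0, 0, 0],
    [0, -1.35, 0, 0, 0]
  ]
}}

```text
time: 6.5
tool_pos: [0.5548, -0.0958, 0.091]
tcp_rot: [0.252, 3.127, -0.001]
wrist_force: [-2.9, 1.2, 9.4]
width: -0.003
grip_force: 0.8
```

```bash
python3 look.py 5
```

```text
t 6.5 tcp in switch frame mm -9.476279518459595 -1.5557419532121335 20.962983911988267 F [-2.9  1.2  9.4] tooly err deg 0.030148318603125012
10 30 x [-8.9 20.2] y [-25.4  13. ]
18 26 x [-19.4  17.9] y [-18.9  12.2]
26 21 x [-21.    4.3] y [-9.8 14.5]
34 33 x [-21.  20.] y [-8.7 20.7]
42 36 x [-21.  17.] y [-4.9 21.8]
50 12 x [-21.3   8. ] y [-8.1 20.7]
58 9 x [-22.    3.9] y [-13.4  22. ]
66 13 x [-22.1 -12. ] y [-20.2  15.2]
```

View pics/c5.png

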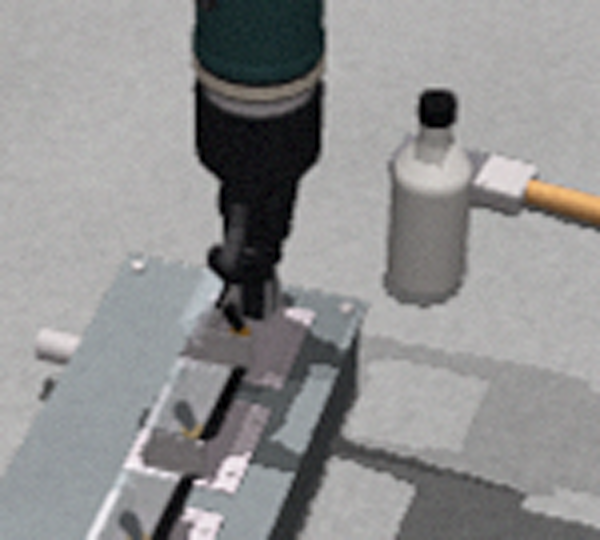

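The lever at crop (230,310) now leans away from the robot while the guard is still up. Drawing out.

Emit:
{"method": "step_arm", "body": {
  "motion": [
    [0, 0.2, 0, 0, 0],
    [0, 0.5, 0, 0, 0],
    [0, 1.0, 0, 0, 0],
    [0, 1.5, 0, 0, 0],
    [0, 2.0, 0, 0, 0],
    [0, 2.5, 0, 0, 0],
    [0, 3.5, 0, 0, 0],
    [0, 5, 0, 0, 0],
    [0, 6.5, 0, 0, 0],
    [0, 6.5, 0, -5, 0],
    [0, 8, 0, -10, 0],
    [0, 8, 0, -10, 0],
    [0, 8, 0, -10, 0]
  ]
}}

```text
time: 7.85
tool_pos: [0.4746, -0.0829, 0.1909]
tcp_rot: [0.252, 3.127, -0.001]
wrist_force: [-0.1, 0.2, -0.3]
width: -0.001
grip_force: 0.0
```

```bash
python3 look.py 6; python3 - <<'E'
from h import *
p,d=load("side",6);p0,d0=load("side",0)
X,X0=cloud("side",d),cloud("side",d0)
# guard top heights as check, before/after
a=-np.radians(9.17); ex=np.array([np.cos(a),np.sin(a)]); ey=np.array([-ex[1],ex[0]]); C=np.array([.595,-.0035])
for Z in(X0,X):
    w=Z[...,:2]-C;B=np.stack([w@ex,w@ey,Z[...,2]],-1)*1e3
    for yc in(96,0,-96):
        P=B[(np.abs(B[...,1]-yc)<36)&(np.abs(B[...,0]+15)<45)&(B[...,2]>99)&(B[...,2]<150)]; print(yc,len(P),P[:,0].min().round(1),P[:,2].max().round(1))
E
```

```text
t 7.85 tcp in switch frame mm -90.7523508941725 -1.5609175214903528 120.87813525228184 F [-0.1  0.2 -0.3] tooly err deg 0.029004349761355644
96 424 -40.0 111.6
0 358 -40.5 111.5
-96 305 -40.5 111.7
96 420 -40.5 111.5
0 356 -40.4 111.3
-96 306 -40.8 112.4
```

View pics/c6.png

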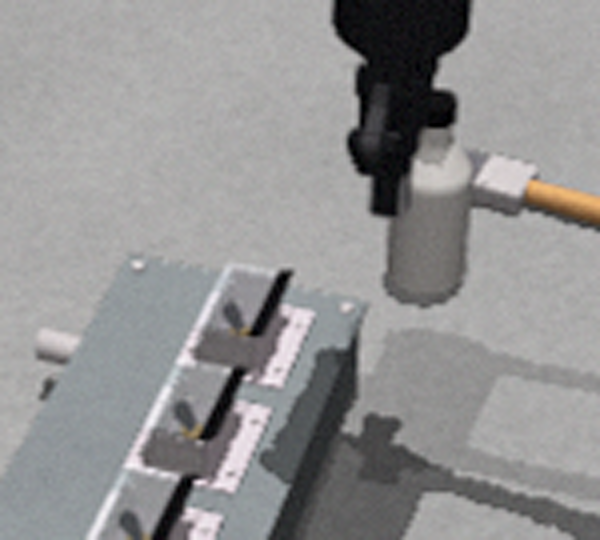

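All three levers now lean away from the robot, at crop (232,315), (185,415) and (132,525). All three guards are shut, and the arm is clear.

```bash
python3 -c "
from workcell import bot
print(bot.finish_job())"
```

```text
the job is handed in; nothing more can be done
None
```

The off switch (right-hand, −y end) is now on with its guard shut again, and the other two switches are unchanged; I handed the job in at about 8 s, and no verdict came back.

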